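Fetch the bushing from the back of the tooling tray for drilling

ROBOT

A 6-joint arm with a two-finger parallel gripper is mounted at the origin on the work surface. World frame = base frame: x ahead of the robot, y to its left, z up, the work surface at z = 0. Lengths are in m, angles in rad, forces in N, time in s.
With the tool pointing down it reaches from about 0.25 to 0.775 m from the base axis. Payload 4 kg.
Tool frame: the origin (TCP) lies midway between the tips of the shut fingers; the grasp point (between the pads) lies 19 mm behind it (robot.grip_point_offset is the distance from the TCP to the grasp point, in m); z points along the fingers, x is the direction in which the jaws open and shut, and the axes are right-handed (so a half turn about z gives the same grasp; the last joint's range is limited). The gripper opens to 94 mm and grips with 3 to 60 N. Pads are 16 mm wide; open, the fingers measure 119 mm over their backs; the gripper's body (75 mm by 177 mm) begins 78 mm behind the grasp point.
Start: joints at [-1.223, 0.087, 1.371, -0, 1.684, -0.103], TCP at [0.24, -0.495, 0.206] pointing down, gripper open.
Joint ranges: [-3.1, 3.1], [-0.76, 2.03], [0.27, 2.55], [-1.08, 4.22], [0.17, 2.65], [-2.57, 2.57]. Speed limits (rad/s): [2.79, 2.79, 3.14, 3.14, 3.14, 3.14].

INTERFACE

Orientations are given as a 3x3 rotation matrix whose columns are the frame's x, y, z axes.
In Python, from workcell import robot gives the robot as it stands.
- The arm moves only by the shell command python3 -m creep 'ROWS' [OPENING] [FORCE]. ROWS is JSON, a list of rows, each a list of 2 entries, a list of its own where there are three numbers: the shift along the tool's x, y, z in mm, then the turn, a rotation vector about the tool's x, y, z in degrees. In form: [[[dx, dy, dz], [rx, ry, rz]], ...]. A call has 1 to 5 rows; each row is the pose to reach, as a shift and turn from the pose commanded when the call began, along the tool's axes at that moment; what a row does not reach only later rows make up. A row lasts 1/8 s, in which the tool goes at most 62.5 mm and 10.7 degrees, less where a joint would pass 70% of its speed; a pose out of reach is approached as far as the arm can. A call with a gripper value outside its range is refused whole. OPENING is the opening, from 0 (shut) to 1 (fully open), set as the call begins (- or left out, the last holds). The fingers move at their own pace and stop on an object; FORCE is the grip in N (left out, the last holds). Time passes only in rows, so rows that repeat a pose let the fingers close. It gives the time, the measured TCP pose, the force and the opening at its end, in the units of the state.
- robot.observe(): the state, without advancing time (a new reading comes with each control period).
- robot.capture(name): name is "scene" or "top" or "wrist"; returns the picture (420x560x3 uint8, blue, green, red); there is no depth.
- robot.calibration(name): a dict with "fx", "fy", "cx", "cy" (pixels), "world_to_cam" (4x4, takes a point from world to camera coordinates). Camera axes: x right, y up, looking along -z (the intrinsics and any distortion apply to the point x, -y, -z); pixel columns grow to the right and rows downward; lengths in m; the calibration is good to about 2 mm. A picture is of the moment at which its call begins: read the wrist's pose just before it. calibration takes no time and is no camera call; for the wrist camera it gives the pose at the moment of the call.
- robot.close_job(): hands the job in, once; it reports no verdict.
The state is a dict: "time_s": time; "joint_positions": joint angles; "joint_vel": joint speeds; "joint_torque": joint torques, N m; "tool_pos": TCP position; "eef_rot": TCP orientation; "ft_force": force on the tool from outside, world axes, zero at the start; "moment": the same for the moment, N m; "finger_gap": finger opening in m.
Only numpy, scipy, OpenCV 4.12 (cv2) and the standard library are available. Lean on these libraries where they do the work, as an engineer would, in place of code of your own. Each camera call takes 0.05 s, during which the arm holds its last target. There are 200 camera calls.

TASK

The steel bushing in the back pocket of the sheet-steel tray is to be drilled next, but the screw jack and the step block stand in front of it: first set both of these upright on the rubber mat without shifting the bushing, then stand the bushing upright, centred on the wooden block held in the vise. Only after that, put the jack and the step block back upright in the tray, each exactly where it stood at the start (note their places before you move them). Do not knock anything over, and leave the oil bottle, the mug and the wrench alone.

Things in the scene. Friction and masses are not known exactly. Their poses are not given: they have to be found in the camera images.
- bushing: Thick dark steel ring, outer diameter 56 mm, bore 24 mm, 40 mm high, about 0.6 kg, standing on its flat end in the tray's back pocket. Origin: centre of its underside; z up. With the front cleared it can be gripped from above across its outside along the tray's x axis (walls only 14 mm away on the y sides; 41 mm free behind). Either way up is the same.
- jack: Round machinist's screw jack of bright steel, 100 mm high, about 0.5 kg: foot 40 mm in diameter, plain body 30 mm in diameter from 24 to 86 mm height, then a thin neck and a 26 mm pad on top. Stands upright in front of the bushing in the tray, left or right. Origin: centre of its underside; z up.
- step_block: Stepped clamping block of bright steel, upright, about 0.6 kg: base 30 mm (x) by 32 mm (y), four stair steps 8 mm wide, 100 mm high at its -y side and falling to 90, 80, 70 mm. Its two flat x faces, 30 mm apart, are for gripping. Stands beside the jack, its x axis within 6 degrees of the tray's. Origin: centre of its underside; z up.
- tray: Fixed blue-painted sheet-steel tray, floor plate 180 (x) by 140 (y) by 3 mm, front half open. Rear pocket 84 mm wide inside, wall tops at 45 mm: side walls from x = -4 to 87, back wall at x = 88. Origin: centre of the plate's underside; x points to the back wall, away from the robot. Bushing at about x 18, y 0; jack and step block at about x -37, y 24 and -24 (either way round), about 17 mm apart.
- mat: Fixed flat black rubber mat, 200 mm (x) by 140 mm (y), 4 mm thick, the side area: to the left or the right of the tray. Origin: centre of its underside; x along the long side.
- vise: Fixed green drill vise on the other side of the tray, base 200 mm (x) by 110 mm (y), gripping a light wooden block 90 by 90 mm whose flat top is 75 mm above the work surface; the jaws' tops are at 60 mm. Small screw and handle at the +x end. Origin: under the centre of the wooden block, at the work surface; z up.
- oil_bottle: Bystander: yellow plastic oil bottle, 60 mm in diameter, 150 mm high, beyond the tray. Origin: centre of its underside.
- mug: Bystander: white mug, 76 mm in diameter, 85 mm high, beyond the tray. Origin: centre of its underside.
- wrench: Bystander: steel wrench, 140 mm long, lying flat beyond the tray. Origin: on its underside, near its middle.
Not all that is in view belongs to the job. Of the things like the bushing, leave any that is turquoise; of the rest the larger one is meant.

How it is judged:
On the way, in this order (a step that is already met when the one before it is completed fails the run):
1. the jack and the step block both stand upright on the mat, released, the bushing still in its place in the tray (within 15 mm) (x of jack in the frame of mat between -0.095 and 0.095 m and y of jack in the frame of mat between -0.065 and 0.065 m and z of each of jack, step_block in the frame of mat below 0.012 m and angle between each of jack, step_block's own z axis and vertical below 0.12 rad and linear speed of each of jack, step_block below 0.02 m/s and angular speed of each of jack, step_block below 0.2 rad/s and contact force between the fingers and jack below 0.1 N and x of step_block in the frame of mat between -0.095 and 0.095 m and y of step_block in the frame of mat between -0.065 and 0.065 m and contact force between the fingers and step_block below 0.1 N and distance of bushing from where it was at the start of the episode below 0.015 m), for 0.2 s.
2. the bushing stands centred on the wooden block, released, while the jack and the step block are still on the mat (horizontal distance between bushing and vise below 0.012 m and z of bushing in the frame of vise between 0.07 and 0.082 m and angle between each of bushing, jack, step_block's own z axis and vertical below 0.12 rad and linear speed of bushing below 0.02 m/s and angular speed of bushing below 0.2 rad/s and contact force between the fingers and bushing below 0.1 N and x of jack in the frame of mat between -0.095 and 0.095 m and y of jack in the frame of mat between -0.065 and 0.065 m and z of each of jack, step_block in the frame of mat below 0.012 m and x of step_block in the frame of mat between -0.095 and 0.095 m and y of step_block in the frame of mat between -0.065 and 0.065 m), for 0.2 s.
At the end, for the whole second after the job is handed in: The bushing stands upright on the wooden block, its axis within 12 mm of the block's centre; the jack and the step block stand upright in the tray, each within 12 mm of where it stood at the start (which way they are turned does not matter); all released and at rest (horizontal distance between bushing and vise below 0.012 m and z of bushing in the frame of vise between 0.07 and 0.082 m and angle between each of bushing, jack, step_block's own z axis and vertical below 0.12 rad and linear speed of each of bushing, jack, step_block below 0.02 m/s and angular speed of each of bushing, jack, step_block below 0.2 rad/s and contact force between the fingers and bushing below 0.1 N and distance of each of jack, step_block from where it was at the start of the episode below 0.012 m and contact force between the fingers and jack below 0.1 N and contact force between the fingers and step_block below 0.1 N); the robot touches nothing.
It fails at once if the oil bottle, the mug or the wrench is disturbed (moved more than 20 mm) (distance of any of oil_bottle, mug, wrench from where it was at the start of the episode above 0.02 m).
It fails at once if the jack, the step block or the bushing is knocked over (tilted more than 45 degrees) (angle between any of jack, step_block, bushing's own z axis and vertical above 0.785 rad).
It also fails if it takes over 102 s, if anything falls off the work surface, if the arm or the gripper's body presses on something with over 40 N, if the wrist force passes 120 N, or if a joint passes its speed limit or range.

## Working session

There is one attempt and no reset: what is moved stays moved. The work goes in short steps, Python scripts to look and compute and a shell command to move; the robot and the scene stay as the last step left them, time stands still between calls to the robot, and variables do not carry over. Pictures are saved under pics/ and viewed, about 12 in all and at most 16, crops included, and the job is handed in when it is done.

```bash
ls; mkdir -p pics
python3 - <<'E'
from workcell import robot
import cv2,numpy as np
s=robot.observe();print(s['tool_pos'],s['eef_rot'],s['time_s'],s['finger_gap'])
for n in('scene','top'):
    im=robot.capture(n);cv2.imwrite(f'pics/{n}0.png',im);c=robot.calibration(n);print(n,{k:(np.round(v,3).tolist()) for k,v in c.items() if not isinstance(v,str)})
E
```

```text
pics
[ 0.2394398  -0.49453065  0.2043065 ] [[ 4.35705701e-01 -9.00088844e-01 -7.83717697e-04]
 [-9.00086466e-01 -4.35706360e-01  2.07860496e-03]
 [-2.21239992e-03 -2.00246341e-04 -9.99997533e-01]] 0.0 0.09394709181987093
scene {'fx': 512.381, 'fy': 512.381, 'cx': 288.198, 'cy': 210.834, 'world_to_cam': [[0.833, 0.553, -0.01, -0.51], [-0.43, 0.658, 0.619, 0.212], [0.349, -0.511, 0.786, -1.411], [0.0, 0.0, 0.0, 1.0]]}
top {'fx': 524.969, 'fy': 524.969, 'cx': 274.61, 'cy': 214.985, 'world_to_cam': [[-0.018, -1.0, -0.02, 0.016], [0.987, -0.021, 0.161, -0.599], [-0.162, -0.016, 0.987, -1.064], [0.0, 0.0, 0.0, 1.0]]}
```

View pics/top0.png

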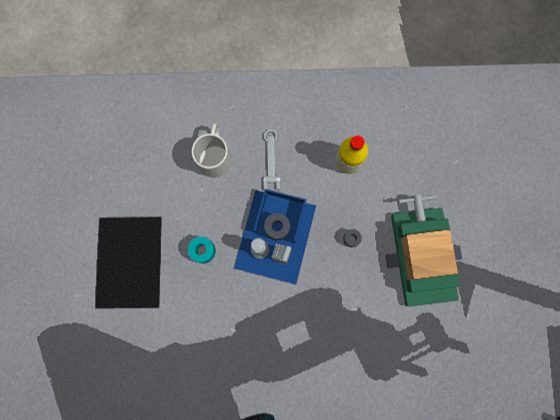

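View pics/scene0.png

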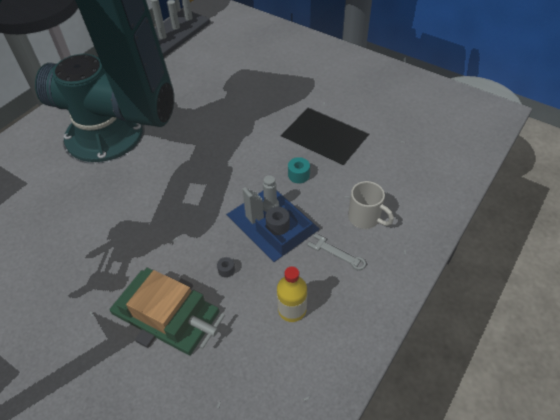

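Candidates for the bushing, in top-view pixels: the dark ring in the tray (277,226), the small dark ring (352,238) and the turquoise ring (201,250). By the description, the ring in the tray is the one. Next I'll measure and check it in a close crop.

```bash
cat > h.py <<'E'
from workcell import robot
import cv2,numpy as np
def ray(c,uv,z):
    """world points where the pixels uv meet the plane(s) z"""
    uv=np.atleast_2d(uv).astype(float);M=np.array(c['world_to_cam']);R=M[:3,:3];o=-R.T@M[:3,3]
    d=np.c_[(uv[:,0]-c['cx'])/c['fx'],-(uv[:,1]-c['cy'])/c['fy'],-np.ones(len(uv))]@R
    return o+d*((z-o[2])/d[:,2])[:,None]
def proj(c,P):
    M=np.array(c['world_to_cam']);q=np.atleast_2d(P)@M[:3,:3].T+M[:3,3]
    return np.c_[c['cx']-c['fx']*q[:,0]/q[:,2],c['cy']+c['fy']*q[:,1]/q[:,2]]
def blob(m):
    return max(cv2.findContours(m.astype(np.uint8),cv2.RETR_EXTERNAL,cv2.CHAIN_APPROX_NONE)[0],key=cv2.contourArea)
E
python3 - <<'E'
from h import *
im=cv2.imread('pics/top0.png');c=robot.calibration('top')
h,s,v=cv2.split(cv2.cvtColor(im,cv2.COLOR_BGR2HSV))
def rect(name,m,z):
    k=blob(m);r=cv2.minAreaRect(k);P=ray(c,cv2.boxPoints(r),z)[:,:2]
    e=P[1]-P[0],P[2]-P[1];print(name,'px',np.round(r[0]),'ctr',P.mean(0).round(4),'sides',[round(float(np.linalg.norm(x)),4) for x in e],'angs',[round(float(np.degrees(np.arctan2(x[1],x[0]))),1) for x in e],'\n',P.round(3).tolist())
X,Y=np.meshgrid(range(560),range(420))
rect('mat',(v<35)&(X<180)&(X>80)&(Y>200)&(Y<315),.004)
rect('wood',(h>5)&(h<20)&(s>90)&(v>110)&(X>380)&(Y<300),.075)
rect('tray',(h>105)&(h<125)&(s>120)&(X>220)&(X<330)&(Y>180),.003)
rect('green',(h>50)&(h<85)&(s>90)&(X>380),.02)
cr=im[180:295,225:330];cv2.imwrite('pics/crop0.png',cv2.resize(cr,None,fx=6,fy=5.2,interpolation=cv2.INTER_CUBIC)[:598])
E
```

```text
mat px [128. 263.] ctr [0.5099 0.3273] sides [0.1984, 0.1394] angs [0.5, -92.9] 
 [[0.414, 0.395], [0.612, 0.397], [0.605, 0.258], [0.408, 0.26]]
wood px [432. 254.] ctr [ 0.5088 -0.3141] sides [0.0907, 0.0934] angs [-81.7, -174.7] 
 [[0.549, -0.265], [0.562, -0.354], [0.469, -0.363], [0.456, -0.274]]
tray px [275. 235.] ctr [0.5637 0.0045] sides [0.1874, 0.142] angs [-14.8, -105.9] 
 [[0.492, 0.096], [0.673, 0.048], [0.634, -0.088], [0.455, -0.038]]
green px [426. 256.] ctr [ 0.5095 -0.3171] sides [0.1226, 0.2005] angs [-82.4, -175.5] 
 [[0.601, -0.248], [0.617, -0.369], [0.417, -0.385], [0.402, -0.267]]
```

View pics/crop0.png

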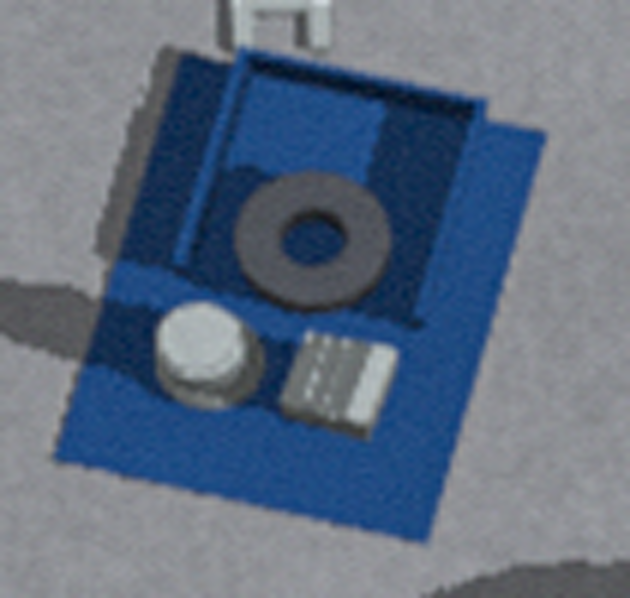

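The crop confirms the choice: the large dark ring is at crop (313,240), the jack pad at (203,342) on the left, and the block with its tall strip at (372,385) on the right. Now to compute positions.

Run:
```python
from h import *
c=robot.calibration('top')
f=lambda u,v:(225+u/6,180+v/5.2)
g=lambda p,z:ray(c,[f(*p)],z)[0,:2]
FL,FR,BR=g((55,460),.003),g((428,543),.003),g((545,132),.003)
print('tray corners',FL,FR,BR,np.linalg.norm(FL-FR),np.linalg.norm(FR-BR))
x=BR-FR;x/=np.linalg.norm(x);a=np.arctan2(x[1],x[0]);y=np.array([-x[1],x[0]]);o=(FL+BR)/2
yy=FL-FR;print('tray',o,np.degrees(a),np.degrees(np.arctan2(-yy[0],yy[1])))
for n,p,z in(('bushing',(313,240),.043),('jack',(203,342),.103),('block strip',(372,385),.103)):
    w=g(p,z);print(n,w.round(4),'in tray',((w-o)@x).round(4),((w-o)@y).round(4))
for p in((380,343),(400,348),(372,438),(348,430)):print(g(p,.103).round(4))
print({k:np.shape(v) for k,v in robot.calibration('wrist').items()})
W=np.array(robot.calibration('wrist')['world_to_cam']);s=robot.observe();print('cam in tool',np.array(s['eef_rot']).T@(-W[:3,:3].T@W[:3,3]-s['tool_pos']), (W[:3,:3]@s['eef_rot']).round(2))
```

```text
tray corners [0.49110092 0.09492455] [ 0.45412401 -0.0393098 ] [ 0.62657058 -0.08671862] 0.13923415845987508 0.17884466519146422
tray [0.55883575 0.00410296] -15.371931654524577 -15.401036314050678
bushing [ 0.5763 -0.0008] in tray 0.0182 -0.0001
jack [0.5291 0.0358] in tray -0.0371 0.0227
block strip [ 0.5114 -0.0201] in tray -0.0393 -0.0359
[ 0.5275 -0.0231]
[ 0.5254 -0.0297]
[ 0.4912 -0.0196]
[ 0.4944 -0.0118]
{'fx': (), 'fy': (), 'cx': (), 'cy': (), 'world_to_cam': (4, 4)}
cam in tool [ 0.0002365  -0.08164843 -0.17904549] [[ 1.    0.    0.  ]
 [ 0.   -0.96  0.28]
 [ 0.   -0.28 -0.96]]
```

```bash
python3 -m creep '[[[-35,-49,-4],[0,0,-9.8]],[[-70,-98,-8],[0,0,-19.6]],[[-105,-147,-12],[0,0,-29.4]],[[-140,-196,-16],[0,0,-39.2]],[[-175,-245,-20],[0,0,-49]]]' 0.64 40; python3 -m creep '[[[14,-59,0],[0,0,0]],[[28,-118,0],[0,0,0]],[[42,-177,0],[0,0,0]],[[56,-236,0],[0,0,0]],[[71,-290,0],[0,0,0]]]'
python3 - <<'E'
from h import *
im=robot.capture('wrist');s=robot.observe();c=robot.calibration('wrist');print(s['tool_pos'],np.degrees(np.arctan2(s['eef_rot'][1][0],s['eef_rot'][0][0])),s['finger_gap'])
for n,p in(('bush',(.5763,-.0008,.043)),('jack',(.5291,.0358,.103)),('strip',(.5114,-.0201,.103))):print(n,proj(c,p))
cv2.imwrite('pics/w1.png',im)
E
```

```text
time_s: 0.72
tool_pos: [0.3843, -0.2289, 0.2252]
eef_rot: [[0.966, -0.257, -0.0], [-0.257, -0.966, 0.0], [-0.0, -0.0, -1.0]]
ft_force: [0.6, -1.1, 0.4]
finger_gap: 0.0603
time_s: 1.35
tool_pos: [0.5287, 0.0326, 0.225]
eef_rot: [[0.965, -0.261, -0.001], [-0.261, -0.965, -0.0], [-0.0, 0.0, -1.0]]
ft_force: [0.3, -0.4, 0.1]
finger_gap: 0.0601
[0.53097148 0.03841314 0.22403851] -14.788068651970006 0.06022016203897155
bush [[322.95392679 214.97676769]]
jack [[280.04704715 210.02118627]]
strip [[277.57593512 260.28915376]]
```

View pics/w1.png

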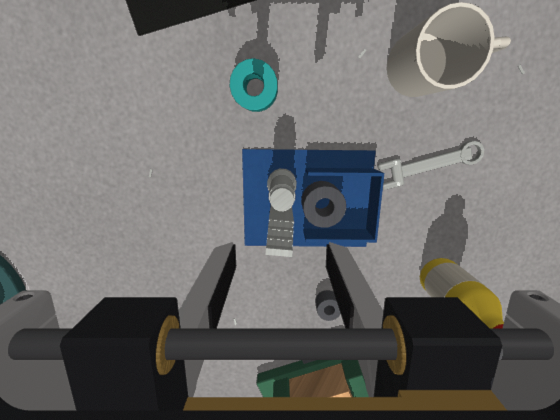

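The wrist view shows the jack pad at (282,199), bushing top at (324,206) and block strip at (280,252). The 10 px row offset from my prediction fits the arm still settling. I'll settle and remeasure by mask.

```bash
python3 -m creep '[[[0,0,0],[0,0,0]],[[0,0,0],[0,0,0]],[[0,0,0],[0,0,0]]]' | head -2
python3 - <<'E'
from h import *
c=robot.calibration('wrist');s=robot.observe();im=robot.capture('wrist');print(s['tool_pos'])
for n,p in(('bush',(.5763,-.0008,.043)),('jack',(.5291,.0358,.103)),('strip',(.5114,-.0201,.103))):print(n,proj(c,p))
cv2.imwrite('pics/w2.png',cv2.resize(im[150:270,220:400],None,fx=4.4,fy=4.4,interpolation=cv2.INTER_CUBIC))
E
```

```text
time_s: 1.78
tool_pos: [0.5279, 0.0291, 0.2257]
[0.52790953 0.02914747 0.22565532]
bush [[323.52715143 206.13727887]]
jack [[280.41104877 200.15251583]]
strip [[278.37916086 251.01975763]]
```

View pics/w2.png

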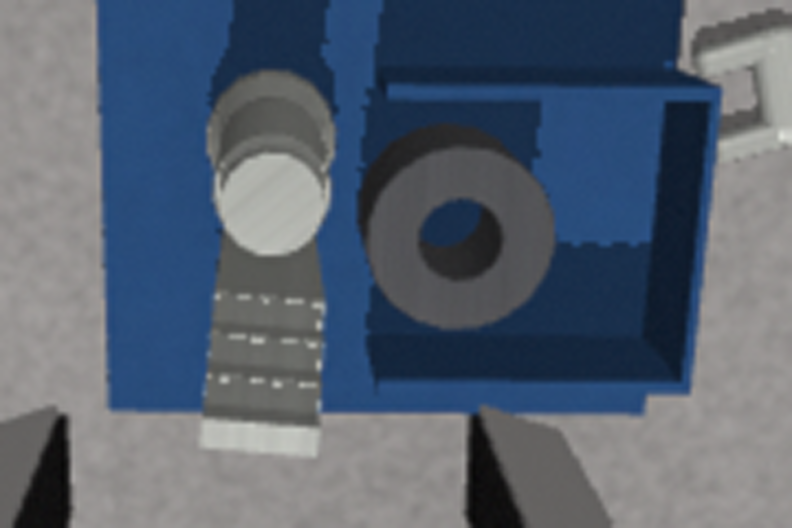

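```bash
cat >> h.py <<'E'
def go(x,y,z,yaw=None):
    """print the tool-axes shift (mm) and turn (deg) to a TCP target, from the measured pose"""
    s=robot.observe();R=np.array(s['eef_rot']);d=R.T@(np.array([x,y,z])-s['tool_pos'])*1e3
    a=np.degrees(np.arctan2(R[1,0],R[0,0]));print('pos',np.round(s['tool_pos'],4),'yaw',a.round(2),'shift',d.round(1),'turn z',None if yaw is None else round(a-yaw,1))
E
python3 - <<'E'
from h import *
c=robot.calibration('wrist')
for n,p,z in(('bush',(458,238),.043),('jack',(273,203),.103),('strip',(260,439),.103)):print(n,ray(c,[(220+p[0]/4.4,150+p[1]/4.4)],z)[0].round(4))
go(.529,.037,.056,-15.4)
E
```

```text
bush [0.5777 0.0017 0.043 ]
jack [0.532  0.0396 0.103 ]
strip [ 0.5127 -0.0188  0.103 ]
pos [0.528  0.0292 0.2257] yaw -15.3 shift [ -1.1  -7.8 169.7] turn z 0.1
```

```bash
python3 -m creep '[[[0,-8.5,45],[0,0,0]],[[0,-8.5,90],[0,0,0]],[[0,-8.5,130],[0,0,0]],[[0,-8.5,155],[0,0,0]],[[0,-8.5,171],[0,0,0]]]'; python3 -m creep '[[[0,0,0],[0,0,0]],[[0,0,0],[0,0,0]],[[0,0,0],[0,0,0]]]';python3 -m creep '[[[0,0,0],[0,0,0]],[[0,0,0],[0,0,0]],[[0,0,0],[0,0,0]],[[0,0,0],[0,0,0]],[[0,0,0],[0,0,0]]]' 0.1 40
```

```text
time_s: 2.45
tool_pos: [0.5297, 0.0378, 0.0532]
eef_rot: [[0.965, -0.263, -0.002], [-0.263, -0.965, -0.0], [-0.001, 0.001, -1.0]]
ft_force: [0.6, -0.0, 0.8]
finger_gap: 0.0602
time_s: 2.82
tool_pos: [0.5316, 0.0386, 0.0561]
eef_rot: [[0.965, -0.262, 0.003], [-0.262, -0.965, -0.0], [0.003, -0.001, -1.0]]
ft_force: [-0.4, 0.4, 0.1]
finger_gap: 0.0603
time_s: 3.45
tool_pos: [0.5309, 0.0386, 0.0546]
eef_rot: [[0.965, -0.262, 0.001], [-0.262, -0.965, -0.0], [0.001, -0.0, -1.0]]
ft_force: [1.9, -0.4, 0.2]
finger_gap: 0.0289
```

```bash
python3 -m creep '[[[0,0,-30],[0,0,0]],[[0,0,-70],[0,0,0]],[[0,0,-90],[0,0,0]]]'|sed -n '1,2p;5p'; python3 -m creep '[[[-8,-45,0],[0,0,0]],[[-19,-103,0],[0,0,0]],[[-30,-162,0],[0,0,0]],[[-41,-220,0],[0,0,0]],[[-50,-270,0],[0,0,0]]]'|sed -n '1,2p;5p';  python3 -m creep '[[[-3,-18,0],[0,0,0]],[[-3,-18,0],[0,0,0]],[[-3,-18,0],[0,0,0]]]'|sed -n '1,2p;5p'
python3 - <<'E'
from h import *
go(.555,.330,.056)
im=robot.capture('scene');cv2.imwrite('pics/s1.png',im)
E
```

```text
time_s: 3.82
tool_pos: [0.5303, 0.0388, 0.145]
finger_gap: 0.0286
time_s: 4.45
tool_pos: [0.5513, 0.314, 0.1416]
finger_gap: 0.0289
time_s: 4.82
tool_pos: [0.5545, 0.3288, 0.1434]
finger_gap: 0.0288
pos [0.5545 0.3288 0.1434] yaw -15.25 shift [ 0.3 -1.6 87.4] turn z None
```

View pics/s1.png

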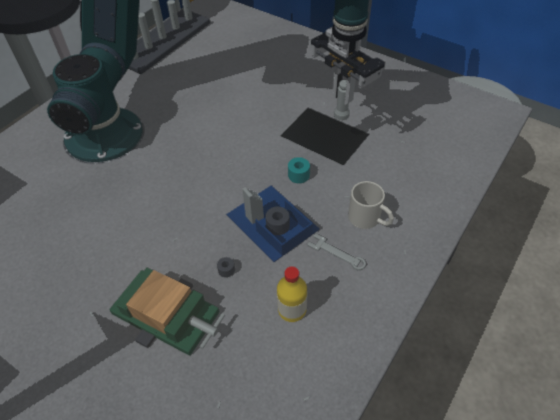

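The jack is held upright over the mat at (342,110); block and bushing are undisturbed. Lowering.

```bash
python3 -m creep '[[[0,0,30],[0,0,0]],[[0,0,60],[0,0,0]],[[0,0,78],[0,0,0]],[[0,0,84],[0,0,0]],[[0,0,84],[0,0,0]]]';python3 -m creep '[[[0,0,1],[0,0,0]],[[0,0,2],[0,0,0]],[[0,0,3],[0,0,0]],[[0,0,3],[0,0,0]]]'
```

```text
time_s: 5.5
tool_pos: [0.5552, 0.3303, 0.061]
eef_rot: [[0.965, -0.262, 0.001], [-0.262, -0.965, 0.0], [0.001, -0.0, -1.0]]
ft_force: [-1.0, -0.3, -5.1]
finger_gap: 0.0287
time_s: 6.0
tool_pos: [0.5547, 0.3306, 0.0575]
eef_rot: [[0.965, -0.262, 0.0], [-0.262, -0.965, -0.0], [0.0, 0.0, -1.0]]
ft_force: [0.3, -0.9, -5.9]
finger_gap: 0.029
```

```bash
python3 -m creep '[[[0,0,1],[0,0,0]],[[0,0,2],[0,0,0]],[[0,0,2],[0,0,0]],[[0,0,2],[0,0,0]]]'|sed -n '1,2p;4p'; python3 -m creep '[[[0,0,1],[0,0,0]],[[0,0,1],[0,0,0]]]'|sed -n '1,2p;4p'
```

```text
time_s: 6.5
tool_pos: [0.5548, 0.3306, 0.0556]
ft_force: [-0.6, -1.2, -4.8]
time_s: 6.75
tool_pos: [0.5549, 0.3306, 0.0556]
ft_force: [-1.3, -1.0, 1.4]
```

```bash
python3 -m creep '[[[0,0,0],[0,0,0]],[[0,0,0],[0,0,0]],[[0,0,0],[0,0,0]],[[0,0,0],[0,0,0]]]' 0.64|tail -1; python3 -m creep '[[[0,0,-20],[0,0,0]],[[0,0,-60],[0,0,0]],[[0,0,-110],[0,0,0]],[[0,0,-120],[0,0,0]]]'|sed -n '1,2p'
python3 - <<'E'
from h import *
c=robot.calibration('top');im=robot.capture('top');cv2.imwrite('pics/t1.png',im)
go(.516,-.010,.175,-17.5); print(proj(c,(.555,.33,.104)))
E
```

```text
finger_gap: 0.0601
time_s: 7.75
tool_pos: [0.5571, 0.3317, 0.1816]
pos [0.5567 0.3315 0.1804] yaw -15.17 shift [ 50.1 340.3   3.7] turn z 2.3
[[112.53241272 235.84186213]]
```

```bash
python3 -m creep '[[[8,50,0],[0,0,0]],[[17,110,0],[0,0,0.5]],[[26,170,0],[0,0,1]],[[34,230,0],[0,0,2]],[[43,290,0],[0,0,2.3]]]'|sed -n '1,2p'; python3 -m creep '[[[5,50,0],[0,0,0]],[[5,50,0],[0,0,0]],[[5,50,0],[0,0,0]],[[5,50,0],[0,0,0]]]'|sed -n '1,2p'
python3 - <<'E'
from h import *
c=robot.calibration('wrist');im=robot.capture('wrist')
print(proj(c,[(.5157,-.0081,.09),(.577,.0005,.043),(.5120,-.0195,.103)]).round())
go(.516,-.010,.0545,-17.5)
cv2.imwrite('pics/w3.png',im)
E
```

```text
time_s: 8.43
tool_pos: [0.519, 0.0376, 0.1729]
time_s: 8.93
tool_pos: [0.5101, -0.0085, 0.1739]
[[287. 215.]
 [338. 178.]
 [287. 232.]]
pos [ 0.5102 -0.0085  0.1741] yaw -17.35 shift [  6.1  -0.3 119.5] turn z 0.2
```

View pics/w3.png

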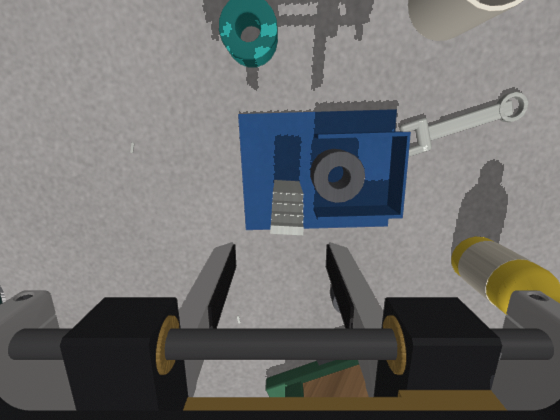

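The strip shows at (287,230), predicted (287,232), and the block is square to the jaws. Grasping it.

```bash
python3 -m creep '[[[6,0,20],[0,0,0]],[[6,0,60],[0,0,0]],[[6,0,95],[0,0,0]],[[6,0,112],[0,0,0]],[[6,0,119],[0,0,0]]]'|sed -n '1,2p;4p'; python3 -m creep '[[[0,0,0],[0,0,0]],[[0,0,0],[0,0,0]],[[0,0,0],[0,0,0]]]'|sed -n '1,2p;4p';python3 -m creep '[[[0,0,0],[0,0,0]],[[0,0,0],[0,0,0]],[[0,0,0],[0,0,0]],[[0,0,0],[0,0,0]],[[0,0,0],[0,0,0]]]' 0.1 40;python3 -m creep '[[[0,0,-30],[0,0,0]],[[0,0,-70],[0,0,0]],[[0,0,-90],[0,0,0]],[[0,0,-90],[0,0,0]]]'
python3 - <<'E'
from h import *
go(.458,.325,.145,-17.5)
E
```

```text
time_s: 9.6
tool_pos: [0.5157, -0.0109, 0.0548]
ft_force: [-0.1, -0.4, 1.0]
time_s: 9.98
tool_pos: [0.5167, -0.0118, 0.0567]
ft_force: [-0.5, 0.3, -0.2]
time_s: 10.6
tool_pos: [0.5157, -0.0116, 0.0554]
eef_rot: [[0.954, -0.3, -0.0], [-0.3, -0.954, -0.0], [-0.0, 0.0, -1.0]]
ft_force: [-1.3, 0.2, 0.9]
finger_gap: 0.0302
time_s: 11.1
tool_pos: [0.5163, -0.0117, 0.1457]
eef_rot: [[0.954, -0.3, 0.001], [-0.3, -0.954, -0.0], [0.001, -0.0, -1.0]]
ft_force: [0.4, 0.2, -6.9]
finger_gap: 0.0298
pos [ 0.5163 -0.0117  0.1457] yaw -17.47 shift [-156.7 -303.6    0.6] turn z 0.0
```

```bash
python3 -m creep '[[[-20,-40,0],[0,0,0]],[[-46,-90,0],[0,0,0]],[[-74,-143,0],[0,0,0]],[[-101,-196,0],[0,0,0]],[[-127,-245,0],[0,0,0]]]'|sed -n '1,2p'; python3 -m creep '[[[-21,-40,0],[0,0,0]],[[-30,-59,0],[0,0,0]],[[-30,-59,0],[0,0,0]],[[-30,-59,0],[0,0,0]]]'|sed -n '1,2p;4,5p';python3 -m creep '[[[0,0,30],[0,0,0]],[[0,0,60],[0,0,0]],[[0,0,80],[0,0,0]],[[0,0,86],[0,0,0]],[[0,0,86],[0,0,0]]]'|sed -n '1,2p;4p'; python3 -m creep '[[[0,0,1],[0,0,0]],[[0,0,2],[0,0,0]],[[0,0,2],[0,0,0]],[[0,0,2],[0,0,0]]]'|sed -n '1,2p;4p'
```

```text
time_s: 11.72
tool_pos: [0.4662, 0.2615, 0.142]
time_s: 12.22
tool_pos: [0.4572, 0.3241, 0.1441]
ft_force: [-0.1, 0.3, -5.7]
finger_gap: 0.0296
time_s: 12.85
tool_pos: [0.4578, 0.3246, 0.0595]
ft_force: [-0.8, -0.0, -6.9]
time_s: 13.35
tool_pos: [0.4574, 0.3256, 0.0577]
ft_force: [1.3, -0.6, -6.4]
```

```bash
python3 -m creep '[[[0,0,1],[0,0,0]],[[0,0,1.5],[0,0,0]],[[0,0,1.5],[0,0,0]]]'|sed -n '1,2p;4p'; python3 -m creep '[[[0,0,0.7],[0,0,0]],[[0,0,0.7],[0,0,0]]]'|sed -n '1,2p;4p'
```

```text
time_s: 13.72
tool_pos: [0.4575, 0.3256, 0.0566]
ft_force: [-0.1, -0.9, -1.1]
time_s: 13.98
tool_pos: [0.4575, 0.3256, 0.0566]
ft_force: [-4.0, -1.7, 4.7]
```

```bash
python3 -m creep '[[[0,0,0],[0,0,0]],[[0,0,0],[0,0,0]],[[0,0,0],[0,0,0]],[[0,0,0],[0,0,0]]]' 0.64|tail -1; python3 -m creep '[[[0,0,-20],[0,0,0]],[[0,0,-60],[0,0,0]],[[0,0,-110],[0,0,0]],[[0,0,-120],[0,0,0]]]'|sed -n '1,2p'
python3 -m creep '[[[20,40,0],[0,0,0]],[[46,90,0],[0,0,0]],[[74,143,0],[0,0,0]],[[101,196,0],[0,0,0]],[[127,245,0],[0,0,0]]]' 1 |sed -n '1,2p'
python3 - <<'E'
from h import *
go(.577,.0005,.160,-15.4)
a=robot.capture('top')[190:320,80:230];b=robot.capture('scene')[70:240,180:400]
cv2.imwrite('pics/ab.png',np.vstack([cv2.resize(a,(346,300)),cv2.resize(b,(346,267))]))
E
```

```text
finger_gap: 0.0602
time_s: 14.98
tool_pos: [0.4594, 0.3267, 0.1799]
time_s: 15.6
tool_pos: [0.5044, 0.0517, 0.1738]
pos [0.5044 0.0517 0.1738] yaw -17.48 shift [84.7 27.1 13.6] turn z -2.1
```

View pics/ab.png

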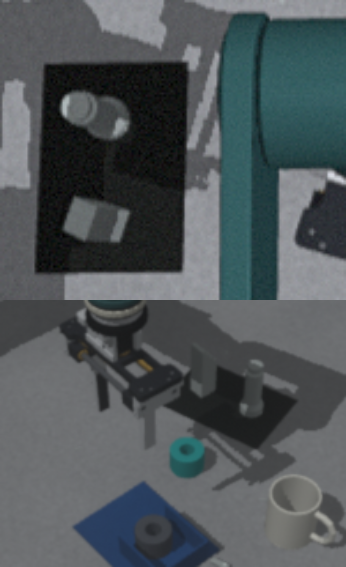

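Both stand upright on the mat, well inside it: jack foot at (105,117), block at (97,220) in the upper crop. On to the bushing.

```bash
python3 -m creep '[[[40,12,0],[0,0,-1]],[[80,24,0],[0,0,-2.1]],[[85,25,0],[0,0,-2.1]],[[85,25,0],[0,0,-2.1]],[[85,25,0],[0,0,-2.1]]]' |sed -n '1,2p;5p'
python3 - <<'E'
from h import *
c=robot.calibration('wrist');im=robot.capture('wrist')
print(proj(c,[(.577,.0005,.043)]).round())
go(.577,.0005,.012,-15.4)
cv2.imwrite('pics/w4.png',im)
E
```

```text
time_s: 16.32
tool_pos: [0.5777, 0.0055, 0.1751]
finger_gap: 0.0938
[[282. 208.]]
pos [0.5778 0.0054 0.1754] yaw -15.3 shift [  0.6   5.  163.4] turn z 0.1
```

View pics/w4.png

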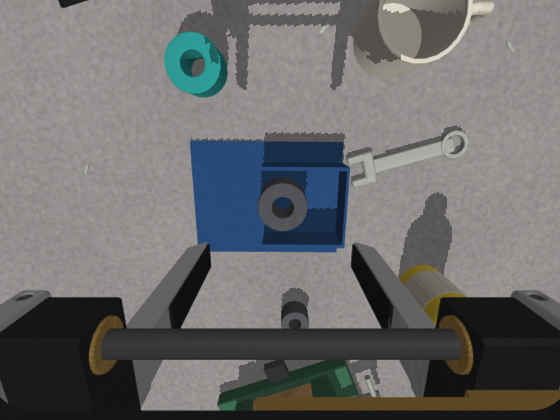

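```bash
python3 -m creep '[[[0,5,40],[0,0,0]],[[0,5,85],[0,0,0]],[[0,5,125],[0,0,0]],[[0,5,150],[0,0,0]],[[0,5,160],[0,0,0]]]'|sed -n '1,2p;4p'; python3 -m creep '[[[0,0,2],[0,0,0]],[[0,0,2],[0,0,0]]]'|sed -n '1,2p;4p';python3 -m creep '[[[0,0,0],[0,0,0]],[[0,0,0],[0,0,0]],[[0,0,0],[0,0,0]],[[0,0,0],[0,0,0]],[[0,0,0],[0,0,0]]]' 0.3 45;python3 -m creep '[[[0,0,-40],[0,0,0]],[[0,0,-90],[0,0,0]],[[0,0,-150],[0,0,0]],[[0,0,-160],[0,0,0]],[[0,0,-160],[0,0,0]]]'
python3 - <<'E'
from h import *
go(.509,-.315,.17,-15.4)
E
```

```text
time_s: 17.0
tool_pos: [0.5756, 0.0003, 0.0137]
ft_force: [-0.6, 0.7, 0.0]
time_s: 17.25
tool_pos: [0.5782, -0.0004, 0.0148]
ft_force: [-0.3, -1.1, 1.4]
time_s: 17.88
tool_pos: [0.5775, -0.0006, 0.0134]
eef_rot: [[0.964, -0.265, 0.001], [-0.265, -0.964, -0.0], [0.001, -0.0, -1.0]]
ft_force: [1.1, 0.6, 0.3]
finger_gap: 0.0546
time_s: 18.5
tool_pos: [0.5764, -0.0005, 0.1712]
eef_rot: [[0.964, -0.265, -0.003], [-0.265, -0.964, 0.0], [-0.003, 0.001, -1.0]]
ft_force: [-0.5, -0.7, -7.0]
finger_gap: 0.0545
pos [ 5.764e-01 -5.000e-04  1.712e-01] yaw -15.37 shift [ 18.4 321.1   1.3] turn z 0.0
```

```bash
python3 -m creep '[[[3,45,0],[0,0,0]],[[6,100,0],[0,0,0]],[[9,160,0],[0,0,0]],[[12,220,0],[0,0,0]],[[15,280,0],[0,0,0]]]'|sed -n '1,2p;5p'; python3 -m creep '[[[3,40,0],[0,0,0]],[[3,75,0],[0,0,0]],[[3,75,0],[0,0,0]],[[3,75,0],[0,0,0]],[[3,75,0],[0,0,0]]]' |sed -n '1,2p;5p'
python3 - <<'E'
from h import *
c=robot.calibration('wrist');im=robot.capture('wrist')
print(proj(c,[(.509,-.315,.075)]).round())
go(.509,-.315,.09,-15.4)
cv2.imwrite('pics/w5.png',im)
h,s,v=cv2.split(cv2.cvtColor(im,cv2.COLOR_BGR2HSV));m=(h>5)&(h<20)&(s>90)&(v>60);m[300:]=0
k=blob(m);r=cv2.minAreaRect(k);P=ray(c,cv2.boxPoints(r),.075);print(r,P.round(4).tolist(),P.mean(0))
E
```

```text
time_s: 19.12
tool_pos: [0.5149, -0.2749, 0.1677]
finger_gap: 0.0542
time_s: 19.75
tool_pos: [0.5003, -0.3461, 0.1715]
finger_gap: 0.0544
[[282. 181.]]
pos [ 0.5005 -0.3463  0.1722] yaw -15.28 shift [  0.1 -32.3  82.2] turn z 0.1
((280.98052978515625, 177.20907592773438), (94.8850326538086, 97.30609130859375), 68.0782241821289) [[0.4596, -0.2729, 0.075], [0.5479, -0.2639, 0.075], [0.5617, -0.352, 0.075], [0.4661, -0.3651, 0.075]] [ 0.50882457 -0.31347282  0.075     ]
```

View pics/w5.png

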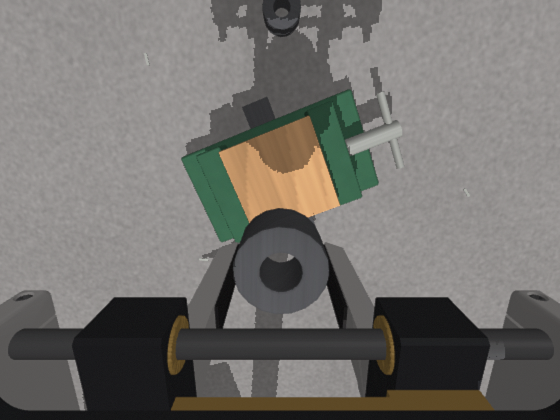

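The wood's corners at (220,152), (312,117) and (340,207) put its centre at (280,179), which is world (0.509,-0.314). It agrees with the top view. Placing.

```bash
python3 -m creep '[[[0,-16,0],[0,0,0]],[[0,-32,20],[0,0,0]],[[0,-32,55],[0,0,0]],[[0,-32,76],[0,0,0]],[[0,-32,82],[0,0,0]]]'|sed -n '1,2p;4p'; python3 -m creep '[[[0,0,1],[0,0,0]],[[0,0,2],[0,0,0]],[[0,0,2],[0,0,0]],[[0,0,2],[0,0,0]]]'|sed -n '1,2p;4p'
```

```text
time_s: 20.42
tool_pos: [0.5084, -0.3145, 0.0895]
ft_force: [0.4, 0.2, -5.2]
time_s: 20.92
tool_pos: [0.5092, -0.317, 0.09]
ft_force: [0.5, -0.5, -5.6]
```

```bash
python3 -m creep '[[[0,-2,1.5],[0,0,0]],[[0,-2,2.5],[0,0,0]],[[0,-2,2.5],[0,0,0]]]'|sed -n '1,2p;4p'; python3 -m creep '[[[0,0,1],[0,0,0]],[[0,0,1],[0,0,0]],[[0,0,1],[0,0,0]]]'|sed -n '1,2p;4p'; python3 -m creep '[[[0,0,1],[0,0,0]],[[0,0,1],[0,0,0]],[[0,0,1],[0,0,0]]]'|sed -n '1,2p;4p'
```

```text
time_s: 21.3
tool_pos: [0.5093, -0.3147, 0.0865]
ft_force: [-0.5, 0.2, -5.8]
time_s: 21.68
tool_pos: [0.5095, -0.3148, 0.0858]
ft_force: [-0.3, -0.5, -5.2]
time_s: 22.05
tool_pos: [0.5096, -0.3149, 0.0854]
ft_force: [-1.1, -0.0, -2.2]
```

```bash
python3 -m creep '[[[0,0,0.7],[0,0,0]],[[0,0,0.7],[0,0,0]],[[0,0,0.7],[0,0,0]]]'|sed -n '1,2p;4p';  python3 -m creep '[[[0,0,0],[0,0,0]],[[0,0,0],[0,0,0]],[[0,0,0],[0,0,0]],[[0,0,0],[0,0,0]],[[0,0,0],[0,0,0]]]' 1|sed -n '1,2p;4,5p';  python3 -m creep '[[[0,0,-20],[0,0,0]],[[0,0,-60],[0,0,0]],[[0,0,-90],[0,0,0]],[[0,-50,-90],[0,0,0]],[[0,-100,-90],[0,0,0]]]'|sed -n '1,2p;4,5p';  python3 -m creep '[[[-1,-59,0],[0,0,0]],[[-2,-118,0],[0,0,0]],[[-3,-177,0],[0,0,0]],[[-4,-230,0],[0,0,0]]]' 0.64|sed -n '1,2p;4,5p'
python3 - <<'E'
from h import *
a=robot.capture('top')[170:330,360:510];b=robot.capture('scene')[230:370,80:300]
c=robot.calibration('top');print(proj(c,[(.509,-.3145,.115)])-[360,170])
cv2.imwrite('pics/cd.png',np.vstack([cv2.resize(a,(375,400)),cv2.resize(b,(300,191),)[:,:,:] if 0 else cv2.resize(b,(375,198))]))
go(.510,.200,.175,-15.4)
E
```

```text
time_s: 22.42
tool_pos: [0.5096, -0.315, 0.0853]
ft_force: [-2.8, 2.6, 5.0]
time_s: 23.05
tool_pos: [0.5095, -0.3148, 0.084]
ft_force: [0.4, 0.2, -0.2]
finger_gap: 0.0938
time_s: 23.68
tool_pos: [0.5365, -0.218, 0.1749]
ft_force: [0.5, 0.5, 0.5]
finger_gap: 0.0942
time_s: 24.18
tool_pos: [0.5934, 0.0065, 0.1742]
ft_force: [-0.5, -0.6, 0.1]
finger_gap: 0.0607
[[77.50659011 81.71323463]]
pos [0.5937 0.0097 0.1739] yaw -14.98 shift [-130.  -162.3   -0.7] turn z 0.4
```

View pics/cd.png

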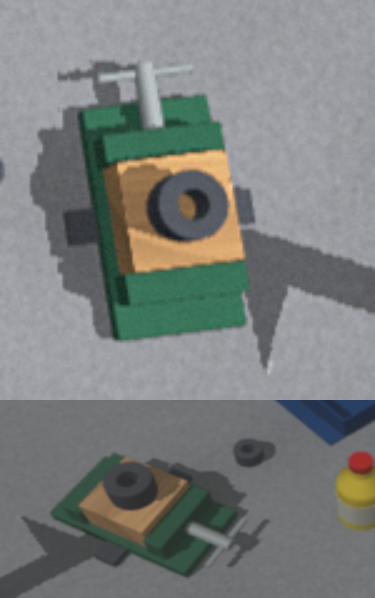

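The bushing stands upright on the wood, at (187,206) in the upper crop. I'll quantify its centring.

```bash
python3 - <<'E'
from h import *
c=robot.calibration('top');a=cv2.imread('pics/cd.png')[:400];k=2.5
g=lambda pts,z:ray(c,np.array(pts)/k+[360,170],z)
v=cv2.cvtColor(a,cv2.COLOR_BGR2HSV);m=(v[...,1]<90)&(v[...,2]<110);Y,X=np.mgrid[:400,:375]
m&=np.hypot(X-187,Y-206)<45
e=cv2.fitEllipse(cv2.convexHull(blob(m)));print(e,g([e[0]],.115))
P=g([(118,165),(130,272),(245,260),(228,150)],.075);print(P.round(4),P.mean(0))
E
python3 -m creep '[[[-5,-50,0],[0,0,0]],[[-30,-95,0],[0,0,0]],[[-60,-130,0],[0,0,0]],[[-90,-150,0],[0,0,0]],[[-120,-160,0],[0,0,0]]]'|sed -n '1,2p'
```

```text
((186.4177703857422, 205.94459533691406), (69.68301391601562, 81.31472778320312), 82.9943618774414) [[ 0.50781386 -0.30869439  0.115     ]]
[[ 0.5459 -0.2667  0.075 ]
 [ 0.4588 -0.2713  0.075 ]
 [ 0.4666 -0.3642  0.075 ]
 [ 0.5563 -0.357   0.075 ]] [ 0.50690851 -0.31479081  0.075     ]
time_s: 24.9
tool_pos: [0.5192, 0.1909, 0.1739]
```

```bash
python3 -c "
from h import *
go(.5548,.3306,.175,-15.25)"
```

```text
pos [0.5192 0.1909 0.1739] yaw -15.35 shift [  -2.6 -144.1   -1.2] turn z -0.1
```

```bash
python3 -m creep '[[[0,-50,0],[0,0,0]],[[0,-100,0],[0,0,0]],[[0,-140,0],[0,0,0]],[[0,-140,0],[0,0,0]],[[0,-140,0],[0,0,0]]]'|sed -n '1,2p'; python3 -c "
from h import *
go(.5548,.3306,.0565,-15.25)
c=robot.calibration('wrist');im=robot.capture('wrist');cv2.imwrite('pics/w6.png',im);print(proj(c,(.5548,.3306,.104)))"
```

```text
time_s: 25.52
tool_pos: [0.5571, 0.3244, 0.1738]
pos [0.5571 0.3244 0.1738] yaw -15.42 shift [ -3.8  -5.6 117.3] turn z -0.2
[[276.76139583 215.86589765]]
```

View pics/w6.png

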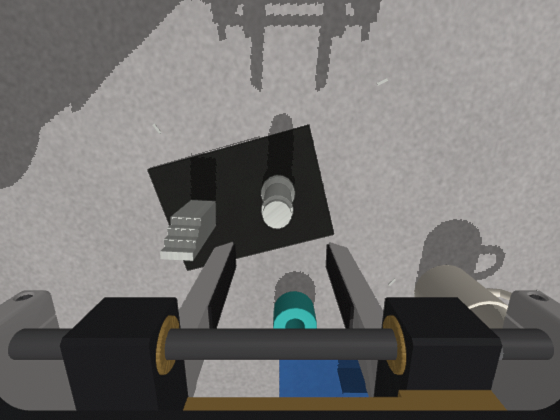

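The jack pad is at (278,214), predicted (277,216). Gripping.

```bash
python3 -m creep '[[[-4,-6,20],[0,0,0]],[[-4,-6,60],[0,0,0]],[[-4,-6,95],[0,0,0]],[[-4,-6,112],[0,0,0]],[[-4,-6,118],[0,0,0]]]'|sed -n '1,2p;4p'; python3 -m creep '[[[0,0,0],[0,0,0]],[[0,0,0],[0,0,0]]]'|sed -n '1,2p;4p';python3 -m creep '[[[0,0,0],[0,0,0]],[[0,0,0],[0,0,0]],[[0,0,0],[0,0,0]],[[0,0,0],[0,0,0]],[[0,0,0],[0,0,0]]]' 0.1 40;python3 -m creep '[[[0,0,-30],[0,0,0]],[[0,0,-70],[0,0,0]],[[0,0,-90],[0,0,0]],[[0,0,-90],[0,0,0]]]'
python3 -c "
from h import *
go(.531,.0385,.145,-15.3)"
```

```text
time_s: 26.2
tool_pos: [0.5539, 0.3317, 0.0545]
ft_force: [0.0, -0.6, 0.5]
time_s: 26.45
tool_pos: [0.5557, 0.3329, 0.058]
ft_force: [0.5, -0.0, 0.5]
time_s: 27.08
tool_pos: [0.555, 0.3323, 0.0562]
eef_rot: [[0.964, -0.265, 0.001], [-0.265, -0.964, -0.0], [0.001, -0.0, -1.0]]
ft_force: [0.7, -0.9, -0.3]
finger_gap: 0.029
time_s: 27.58
tool_pos: [0.5548, 0.3326, 0.1465]
eef_rot: [[0.964, -0.265, 0.001], [-0.265, -0.964, 0.001], [0.001, -0.001, -1.0]]
ft_force: [0.3, 0.1, -6.6]
finger_gap: 0.0286
pos [0.5548 0.3326 0.1465] yaw -15.37 shift [ 55.  289.9   1.3] turn z -0.1
```

```bash
python3 -m creep '[[[9,45,0],[0,0,0]],[[20,103,0],[0,0,0]],[[31,162,0],[0,0,0]],[[42,220,0],[0,0,0]],[[51,268,0],[0,0,0]]]'|sed -n '1,2p;5p';  python3 -m creep '[[[4,20,0],[0,0,0]],[[4,20,0],[0,0,0]],[[4,20,0],[0,0,0]],[[4,20,0],[0,0,0]],[[4,20,0],[0,0,0]]]'|sed -n '1,2p;5p'; python3 -c "
from h import *
go(.531,.040,.0552,-15.3)"
```

```text
time_s: 28.2
tool_pos: [0.5305, 0.0583, 0.1427]
finger_gap: 0.029
time_s: 28.82
tool_pos: [0.5313, 0.0411, 0.1459]
finger_gap: 0.0287
pos [0.5313 0.0411 0.1459] yaw -15.28 shift [ 0.   1.1 90.7] turn z 0.0
```

```bash
python3 -m creep '[[[0,1,30],[0,0,0]],[[0,1,60],[0,0,0]],[[0,1,80],[0,0,0]],[[0,1,87],[0,0,0]],[[0,1,88],[0,0,0]]]'|sed -n '1,2p;4p';python3 -m creep '[[[0,0,1],[0,0,0]],[[0,0,1],[0,0,0]],[[0,0,1],[0,0,0]]]'|sed -n '1,2p;4p';python3 -m creep '[[[0,0,1],[0,0,0]],[[0,0,1],[0,0,0]],[[0,0,1],[0,0,0]]]'|sed -n '1,2p;4p'
```

```text
time_s: 29.45
tool_pos: [0.5312, 0.0394, 0.0582]
ft_force: [-0.8, -1.4, -5.5]
time_s: 29.82
tool_pos: [0.5315, 0.0391, 0.0578]
ft_force: [0.8, -0.2, -6.8]
time_s: 30.2
tool_pos: [0.531, 0.0391, 0.056]
ft_force: [-0.6, -0.7, -6.0]
```

```bash
python3 -m creep '[[[0,0,1],[0,0,0]],[[0,0,1],[0,0,0]],[[0,0,1],[0,0,0]]]'|sed -n '1,2p;4p';python3 -m creep '[[[0,0,0.7],[0,0,0]],[[0,0,0.7],[0,0,0]],[[0,0,0.7],[0,0,0]]]'|sed -n '1,2p;4p'
```

```text
time_s: 30.58
tool_pos: [0.5312, 0.0391, 0.0552]
ft_force: [0.1, -0.8, -5.1]
time_s: 30.95
tool_pos: [0.5313, 0.0392, 0.0551]
ft_force: [-2.2, -0.0, 0.9]
```

```bash
python3 -m creep '[[[0,0,0],[0,0,0]],[[0,0,0],[0,0,0]],[[0,0,0],[0,0,0]],[[0,0,0],[0,0,0]]]' 0.64|tail -1; python3 -m creep '[[[0,0,-20],[0,0,0]],[[0,0,-60],[0,0,0]],[[0,0,-110],[0,0,0]],[[0,0,-120],[0,0,0]]]'|sed -n '1,2p'
python3 -m creep '[[[-20,-40,0],[0,0,0.5]],[[-46,-90,0],[0,0,1]],[[-74,-143,0],[0,0,2]],[[-101,-196,0],[0,0,2.2]],[[-127,-235,0],[0,0,2.2]]]'|sed -n '1,2p';python3 -m creep '[[[-16,-20,0],[0,0,0]],[[-16,-20,0],[0,0,0]],[[-16,-20,0],[0,0,0]],[[-16,-20,0],[0,0,0]]]'|sed -n '1,2p'
python3 -c "
from h import *
go(.4575,.3256,.0566,-17.5)"
```

```text
finger_gap: 0.0595
time_s: 31.95
tool_pos: [0.5333, 0.0391, 0.1789]
time_s: 32.58
tool_pos: [0.4696, 0.3013, 0.1726]
time_s: 33.08
tool_pos: [0.4622, 0.3221, 0.174]
pos [0.4622 0.3221 0.174 ] yaw -17.67 shift [ -5.5  -2.  117.4] turn z -0.2
```

```bash
python3 -m creep '[[[-5,-2,20],[0,0,0]],[[-5,-2,60],[0,0,0]],[[-5,-2,95],[0,0,0]],[[-5,-2,112],[0,0,0]],[[-5,-2,117],[0,0,0]]]'|sed -n '1,2p;4p'; python3 -m creep '[[[0,0,0],[0,0,0]],[[0,0,0],[0,0,0]]]'|sed -n '1,2p;4p';python3 -m creep '[[[0,0,0],[0,0,0]],[[0,0,0],[0,0,0]],[[0,0,0],[0,0,0]],[[0,0,0],[0,0,0]],[[0,0,0],[0,0,0]]]' 0.1 40;python3 -m creep '[[[0,0,-30],[0,0,0]],[[0,0,-70],[0,0,0]],[[0,0,-90],[0,0,0]],[[0,0,-90],[0,0,0]]]'
python3 -c "
from h import *
go(.516,-.0117,.145,-17.5)"
```

```text
time_s: 33.7
tool_pos: [0.4575, 0.3259, 0.0566]
ft_force: [0.8, -0.0, 1.1]
time_s: 33.95
tool_pos: [0.4586, 0.3272, 0.0591]
ft_force: [-0.0, -0.5, 0.5]
time_s: 34.58
tool_pos: [0.4577, 0.3267, 0.0575]
eef_rot: [[0.953, -0.302, 0.0], [-0.302, -0.953, 0.0], [0.0, -0.0, -1.0]]
ft_force: [0.1, 0.4, 0.5]
finger_gap: 0.0294
time_s: 35.08
tool_pos: [0.4577, 0.3269, 0.1475]
eef_rot: [[0.953, -0.302, 0.001], [-0.302, -0.953, 0.0], [0.001, -0.001, -1.0]]
ft_force: [-0.3, 0.2, -6.3]
finger_gap: 0.0296
pos [0.4577 0.3269 0.1475] yaw -17.57 shift [157.8 305.2   2.4] turn z -0.1
```

```bash
python3 -m creep '[[[20,40,-25],[0,0,0]],[[46,90,-40],[0,0,0]],[[74,143,-40],[0,0,0]],[[101,196,-40],[0,0,0]],[[127,245,-40],[0,0,0]]]'|sed -n '1,2p;5p'; python3 -m creep '[[[21,40,0],[0,0,0]],[[31,59,0],[0,0,0]],[[31,59,0],[0,0,0]],[[31,59,0],[0,0,0]],[[31,59,0],[0,0,0]]]'|sed -n '1,2p;5p'; python3 -c "
from h import *
go(.516,-.0105,.0565,-17.5)"
```

```text
time_s: 35.7
tool_pos: [0.5031, 0.0529, 0.184]
finger_gap: 0.0298
time_s: 36.33
tool_pos: [0.5159, -0.0097, 0.1865]
finger_gap: 0.0299
pos [ 0.5159 -0.0097  0.1865] yaw -17.48 shift [  0.6   0.7 130. ] turn z 0.0
```

```bash
python3 -m creep '[[[0,1,30],[0,0,0]],[[0,1,70],[0,0,0]],[[0,1,105],[0,0,0]],[[0,1,122],[0,0,0]],[[0,1,127],[0,0,0]]]'|sed -n '1,2p;4p';python3 -m creep '[[[0,0,1],[0,0,0]],[[0,0,1],[0,0,0]],[[0,0,1],[0,0,0]]]'|sed -n '1,2p;4p';python3 -m creep '[[[0,0,1],[0,0,0]],[[0,0,1],[0,0,0]],[[0,0,1],[0,0,0]]]'|sed -n '1,2p;4p'
```

```text
time_s: 36.95
tool_pos: [0.5156, -0.0112, 0.0596]
ft_force: [0.1, 1.2, -5.7]
time_s: 37.33
tool_pos: [0.517, -0.0119, 0.0607]
ft_force: [0.2, -0.2, -5.6]
time_s: 37.7
tool_pos: [0.516, -0.0118, 0.0583]
ft_force: [0.6, -0.7, -5.4]
```

```bash
python3 -m creep '[[[0,-1,1],[0,0,0]],[[0,-1,1.5],[0,0,0]],[[0,-1,1.5],[0,0,0]]]'|sed -n '1,2p;4p';python3 -m creep '[[[0,0,0.7],[0,0,0]],[[0,0,0.7],[0,0,0]],[[0,0,0.7],[0,0,0]]]'|sed -n '1,2p;4p'
```

```text
time_s: 38.08
tool_pos: [0.5163, -0.0108, 0.0567]
ft_force: [-0.4, 0.1, -6.5]
time_s: 38.45
tool_pos: [0.5165, -0.0108, 0.0565]
ft_force: [-0.8, 0.6, -3.7]
```

```bash
python3 -m creep '[[[0,0,0.7],[0,0,0]],[[0,0,0.7],[0,0,0]],[[0,0,0.7],[0,0,0]]]'|sed -n '1,2p;4p'; python3 -m creep '[[[0,0,0],[0,0,0]],[[0,0,0],[0,0,0]],[[0,0,0],[0,0,0]],[[0,0,0],[0,0,0]]]' 0.64|tail -1; python3 -m creep '[[[0,0,-20],[0,0,0]],[[0,0,-60],[0,0,0]],[[0,0,-110],[0,0,0]],[[0,0,-130],[0,0,0]]]'|sed -n '1,2p'
python3 -m creep '[[[16,51,0],[0,0,0]],[[33,106,0],[0,0,0]],[[50,162,0],[0,0,0]],[[67,217,0],[0,0,0]],[[84,270,0],[0,0,0]]]' 1|sed -n '1,2p';python3 -m creep '[[[16,49,0],[0,0,0]],[[16,49,0],[0,0,0]],[[16,49,0],[0,0,0]],[[16,49,0],[0,0,0]],[[16,49,0],[0,0,0]]]'|sed -n '1,2p'
python3 - <<'E'
from h import *
c=robot.calibration('wrist');im=robot.capture('wrist');t=robot.capture('top');cv2.imwrite('pics/t2.png',t)
print(proj(c,[(.509,-.3145,.115),(.509,-.3145,.075)]))
a=cv2.resize(im[90:270,170:410],(640,480)) if 0 else cv2.resize(im[100:260,180:400],None,fx=2.2,fy=2.2)
b=cv2.resize(t[180:295,225:330],None,fx=4,fy=4)[:248]if 0 else cv2.resize(t[180:295,225:330],None,fx=2.1,fy=2.1)
o=np.zeros((a.shape[0]+b.shape[0],484,3),np.uint8);o[:a.shape[0]]=a;o[a.shape[0]:,:b.shape[1]]=b
cv2.imwrite('pics/e.png',o);print(a.shape,b.shape)
cv2.imwrite('pics/w7.png',im)
E
```

```text
time_s: 38.83
tool_pos: [0.5165, -0.0108, 0.0564]
ft_force: [-3.4, -0.1, 4.4]
finger_gap: 0.0599
time_s: 39.83
tool_pos: [0.518, -0.011, 0.1893]
time_s: 40.45
tool_pos: [0.5148, -0.2955, 0.1855]
time_s: 41.08
tool_pos: [0.5158, -0.3439, 0.186]
[[263.49484415 193.07826945]
 [265.71190364 184.40005336]]
(352, 484, 3) (242, 220, 3)
```

View pics/e.png

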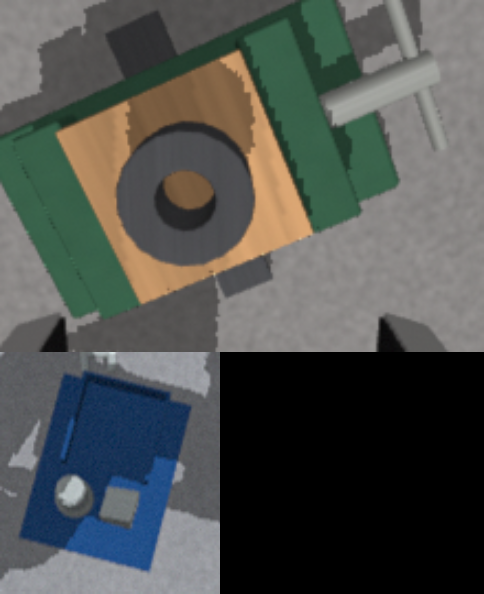

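Wood centre is at crop (186,181) and the bushing at (186,200), which after height correction is about 1 mm off centre. The jack is at top-view pixel (260,246), against (259,246) at the start. The block is at (283,252), against (282,254). The gripper is clear, so I'm handing in.

```bash
python3 -c "
from workcell import robot
s=robot.observe();print(s['time_s'],s['tool_pos'],s['ft_force']);print(robot.close_job())"
```

```text
41.175 [ 0.51571417 -0.34417761  0.18586793] [-0.30046185  0.31098977 -1.34176638]
the job is handed in; nothing more can be done
None
```

I moved the jack and the step block upright to the mat, stood the bushing on the wooden block, then put both back in the tray. I handed the job in at 41 s; it reports no verdict.

- **Bushing:** the last wrist view puts it about 1 mm from the wood's centre. A coarser mid-run top view, taken right after placing, gave about 6 mm. I put that down to the bushing's side being in the mask, and either figure is inside 12 mm.
- **Jack and step block:** the final top view shows both upright, within about 2–3 mm of where they started.
- **Clearance:** nothing was gripped, the fingers were raised clear, and the bottle, mug and wrench were never approached. I did not measure those three at the end.

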